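# Find the levelling foot with the right gap by feeler blade

## Robot

A 6-joint arm with a two-finger parallel gripper is mounted at the origin on the work surface. World frame = base frame: x ahead of the robot, y to its left, z up, the work surface at z = 0. Lengths are in m, angles in degrees, forces in N, time in s.
With the tool pointing down it reaches from about 0.4 to 0.825 m from the base axis. Payload 7 kg.
Tool frame: the origin (TCP) lies on the front face of the gripper's body, between the roots of the fingers; the fingertips stand 66 mm ahead of it and the grasp point (between the pads) lies 47 mm ahead of it; z points along the fingers, y is the line along which they close (so a half turn about z gives the same grasp; the last joint's range is limited). The gripper opens to 88 mm and grips with 3 to 60 N. Pads are 19 mm wide; open, the fingers measure 130 mm over their backs; the gripper's body (78 mm by 193 mm) begins 47 mm behind the grasp point.
Start: joints at [83.371, 20.546, 0.682, 0, -70.136, -16.507], TCP at [0.265, 0.621, 0.292] pointing down, gripper open.
Joint ranges: [-176.03, 176.03], [-82.01, 121.73], [-58.28, 71.71], [-173.87, 95.51], [-174.79, -0.11], [-173.66, 173.66]. Speed limits (degrees/s): [136.94, 136.94, 172.46, 180, 180, 180].

## Interface

Orientations are given as [roll, pitch, yaw] about the fixed x, y, z axes, in that order (R = Rz(yaw) Ry(pitch) Rx(roll)).
In Python, from plant import ctrl gives the robot as it stands.
- The arm moves only by the tool send_rows, never from a script. Its argument "deltas" is a list of rows, each a list of 2 entries, a list of its own where there are three numbers: the shift along the tool's x, y, z each as a share of 800 mm, from -1 to 1, then the turn about the tool's z as a share of 90 degrees, from -1 to 1. A call has exactly 5 rows; each row is the pose to reach, as a shift and turn from the pose commanded when the call began, along the tool's axes at that moment; what a row does not reach only later rows make up. A row lasts 1/12 s, in which the tool goes at most 41.7 mm and 7.16 degrees, less where a joint would pass 70% of its speed; a pose out of reach is approached as far as the arm can. A call with a number of a shift or a turn outside -1 to 1 is refused whole. A call with a gripper value outside its range is refused whole. "gripper" is the opening, from 0 (shut) to 1 (fully open), set as the call begins (left out, the last holds). The fingers move at their own pace and stop on an object; the grip force is fixed at half the most. Time passes only in rows, so rows that repeat a pose let the fingers close, or fill a call up. It gives the time, the measured TCP pose, the force, the opening and the grip force at its end, in the units of the state.
- ctrl.get_obs(): the state, without advancing time (a new reading comes with each control period).
- ctrl.snapshot(name): name is "scene" or "top"; returns a dict with "color" (420x560x3 uint8, red, green, blue), "vertical_fov" (degrees; the focal length in pixels is half the picture's height over the tangent of half this angle, whatever the lens; pixels are square), "cx", "cy" (the principal point, pixels), "rvec" (rotation vector, rad) and "tvec" (3), from world to camera coordinates, as OpenCV has them. Camera axes: x right, y down, z forward; pixel columns grow to the right and rows downward; lengths in m; the calibration is good to about 2 mm. A picture is of the moment at which its call begins. There is no depth.
- ctrl.close_job(): hands the job in; it is judged then, once.
Trained networks look in a picture, given as the dict that the camera call returned (one of the last four; its "shot" number tells which), for a name from the list of things; names that differ only in an ending like _2 or _b are one class to them, and where a whole thing is asked for, a point or a joint stands for the part that bears it (a point fixed in the world has none). Each returns a list of dicts, best first, with "conf" (0 to 1); they miss things now and then, are a little off and sometimes report something else, mostly with a low value. They report only what shows in the picture. A call takes as long as a camera call. They do not tell look-alikes from the thing itself.
- ctrl.boxes_of(picture, thing): "xy" ([column, row] as shares, 0 to 1, of the picture: columns of its width, rows of its height, amid what is visible of it).
- ctrl.cut_out(picture, thing): "pixels" (420x560 bool, what is visible of it) and "xy" ([column, row] as shares, 0 to 1, of the picture: columns of its width, rows of its height, amid what is visible of it).
The state is a dict: "clock": time; "joint_pos": joint angles; "qvel": joint speeds; "tau": joint torques, N m; "tool_pos": TCP position; "orientation": TCP orientation; "force": force on the tool from outside, world axes, zero at the start; "moment": the same for the moment, N m; "opening": finger opening in m; "gripper_force": force on a finger pad.
Only numpy, scipy, OpenCV 4.12 (cv2) and the standard library are available. Lean on these libraries where they do the work, as an engineer would, in place of code of your own. Each camera call takes 0.05 s, during which the arm holds its last target. There are 200 camera calls.

## Task

Pick up the feeler blade by its grip and, from the open front of the levelling fixture, try it under the four spring feet: one jams it, two let it pass loosely, and just one lets it slide in with a light, even drag. Leave the blade lying fully home under that one, its grip close up to the beam, and let go. Feel your way gently, never forcing the blade, and leave the other things on the bench where they are.

Things in the scene. Friction and masses are not known exactly. Their poses are not given: they have to be found in the camera images.
- blade_grip (a point): Centre of the feeler blade's grip: an upright black block 36 mm long (along the blade), 14 mm thick, 46 mm high; this point is 23 mm above its underside. x runs along the blade to its tip, z up. Tool 0.08 to 0.17 kg. It starts standing on the bench left or right of the fixture (the screwdriver on the other side), tip pointing away from the robot within 0.5 rad.
- blade_tip (a point): Middle of the blade's square tip edge, on its underside: 83 mm ahead of the grip's centre and 23 mm below it; axes as the grip's. The bare steel blade is 6 mm thick, 20 mm wide, flush with the grip's underside, and runs 65 mm out of the grip's front face.
- bed: The levelling fixture, fixed to the bench: an aluminium plate 180 mm (x) by 250 mm (y), 12 mm thick, with a black beam across it. Origin at the centre of the plate's underside; x is the way the blade is pushed in (away from the robot, yawed up to 0.3 rad), y left, z up. Fully home: blade tip at x = 85 mm, the grip's front meeting the beam; within 15 mm of that is good.
- beam_top (a point): Middle of the beam's top: x = 40, y = 0, z = 56 mm of the fixture; axes as the fixture's. The beam spans x = 20 to 60 mm, is 26 mm high, its underside 18 mm above the plate. Metal caps stand 11 mm above its top. Below it, posts 6 mm wide at y = -108, -54, 0, 54, 108 mm divide four bays, each 48 mm wide. In front of the beam the plate is bare.
- bay0 (a point): Point on the plate's top below the foot of bay 0, the rightmost: x = 40, y = -81, z = 12 mm of the fixture; axes as the fixture's. Each bay has one foot: a steel shoe 24 mm wide under the beam, lifting up to 8 mm on a spring; flat sole from x = 40 to 56 mm, ahead of it a lead-in sloping up 15 degrees to x = 20 mm. The feet look alike; which hangs in which bay changes.
- bay1 (a point): The same point for bay 1, y = -27 mm. Two of the four feet hang 8.5 and 9 mm above the plate: the blade passes loosely below them, with no drag.
- bay2 (a point): The same point for bay 2, y = 27 mm. One foot hangs 4.5 mm above the plate on a soft spring (3.5 to 5 N): the blade lifts it 1.5 mm with some newtons of push as its tip enters, then slides with a steady drag of 2 to 5 N either way. This is the right one.
- bay3 (a point): The same point for bay 3, the leftmost, y = 81 mm. One foot hangs 2.5 mm above the plate on a stiff spring (over 30 N): the blade jams at it; stop and back off. More than 25 N between blade and foot is forcing it.
- driver_mid (a point): Bystander: screwdriver lying on the bench, 150 mm long; middle of its length.
- tape_mid (a point): Bystander: grey roll, 90 mm across, 24 mm high; its centre.
- mouse_mid (a point): Bystander: black computer mouse 100 x 60 x 31 mm; its middle.
- jar_mid (a point): Bystander: clear jar 52 mm across and 60 mm high; its middle.
- carton_mid (a point): Bystander: open cardboard tray 130 x 100 x 45 mm; its middle.
- board_mid (a point): Bystander: green circuit board 85 x 56 mm, 16 mm high; its middle.
- bracket_mid (a point): Bystander: grey printed flanged hub 60 mm across, 30 mm high; its middle.
There are look-alikes about, which are no part of the job. Leave any purple look-alike of the part that bears blade_grip alone.

How it is judged (in metres and radians):
On the way, in this order (a step that is already met when the one before it is completed fails the run):
1. the blade is held up by the gripper, its tip clear of the bench by 10 mm or more (height (world z) of blade_tip above 0.01 m and height (world z) of blade_grip above 0.033 m and contact force between the fingers and blade above 1 N), for 0.1 s.
2. held in the gripper, the blade is slid fully home under the foot that drags on it (x of blade_tip in the frame of bed above 0.07 m and z of blade_tip in the frame of bed below 0.018 m and angle between the x axis of blade_tip and the x axis of bed, either way round below 0.15 rad and contact force between blade and pad_b above 1.5 N and contact force between the fingers and blade above 1 N), for 0.1 s.
At the end, for the whole second after the job is handed in: The blade lies flat and still (tilt under 0.1 rad) on the bed plate, pointing along the fixture's x within 0.15 rad, its tip at x beyond 70 mm of the fixture (home is 85 mm), under the foot with the soft spring, which presses on it with more than 1.5 N; the gripper has let go (x of blade_tip in the frame of bed above 0.07 m and z of blade_tip in the frame of bed below 0.018 m and angle between the x axis of blade_tip and the x axis of bed, either way round below 0.15 rad and contact force between blade and pad_b above 1.5 N and linear speed of blade below 0.01 m/s and angle between blade_grip's own z axis and vertical below 0.1 rad); the robot touches nothing.
It fails at once if the blade is forced against a foot: more than 25 N between them (contact force between blade and pad_a above 25 N or contact force between blade and pad_b above 25 N or contact force between blade and pad_c above 25 N or contact force between blade and pad_d above 25 N).
It fails at once if the blade is rammed into the plate, posts or beam with more than 80 N (contact force between blade and bed above 80 N).
It fails at once if the gripper or arm pushes on the bed fixture with more than 20 N (contact force between any of the fingers, the arm and bed above 20 N).
It fails at once if another thing on the bench is shifted by more than 25 mm (distance of any of driver_mid, tape_mid, mouse_mid, jar_mid, carton_mid, board_mid, bracket_mid from where it was at the start of the episode above 0.025 m).
It also fails if it takes over 72 s, if anything falls off the work surface, if the arm or the gripper's body presses on something with over 40 N, if the wrist force passes 120 N, or if a joint passes its speed limit or range.

## Working session

There is one attempt and no reset: what is moved stays moved. The work goes in short steps, Python scripts to look and compute and a tool call to move; the robot and the scene stay as the last step left them, time stands still between calls to the robot, and variables do not carry over. Pictures are saved under pics/ and viewed, at most 10 in all, crops included, and the job is handed in when it is done.

Besides the shell and the picture viewer there is one more tool, called after ">>>" in YAML: its name, and indented under it one key for each argument. send_rows: Moves the arm, as the interface text tells. Shift numbers are shares of 800 mm and turn numbers shares of 90 degrees, none past 1 either way. Its arguments: {"type":"object","properties":{"deltas":{"type":"array","items":{"type":"array"}},"gripper":{"type":"number"}},"required":["deltas"]}

```bash
mkdir -p pics; cat > h.py <<'E'
import numpy as np, cv2
from plant import ctrl
def cam(p):
    h=p["color"].shape[0]; f=h/2/np.tan(np.radians(p["vertical_fov"])/2)
    K=np.array([[f,0,p["cx"]],[0,f,p["cy"]],[0,0,1.]]); R=cv2.Rodrigues(np.array(p["rvec"],float))[0]
    return K,R,np.array(p["tvec"],float).ravel()
def back(p,uv,z):
    K,R,t=cam(p); d=R.T@np.linalg.inv(K)@np.array([uv[0],uv[1],1.]); c=-R.T@t
    return c+d*(z-c[2])/d[2]
def proj(p,X):
    K,R,t=cam(p); q=(np.atleast_2d(X)@R.T+t)@K.T; return q[:,:2]/q[:,2:]
def save(p,n,crop=None,s=1):
    im=p["color"][:,:,::-1]
    if crop: a,b,c,d=crop; im=im[b:d,a:c]
    cv2.imwrite("pics/"+n,cv2.resize(im,None,fx=s,fy=s,interpolation=cv2.INTER_CUBIC))
E
python3 - <<'E'
from h import *
for n in("top","scene"):
    p=ctrl.snapshot(n); save(p,n+"0.png",s=1.4)
    K,R,t=cam(p); print(n,-R.T@t,K[0,0])
    for th,z in(("blade_grip",.04),("blade_tip",0),("bed",.012),("beam_top",.056),("bay0",.012),("bay3",.012),("driver_mid",.01)):
        for d in ctrl.boxes_of(p,th)[:3]:
            uv=np.array(d["xy"])*[560,420]; print(th,round(d["conf"],2),uv.round(),back(p,uv,z).round(3))
print(ctrl.get_obs())
E
```

```text
top [ 0.43355997 -0.03373551  1.33094535] 429.14904031710256
blade_grip 0.58 [172. 231.] [0.461 0.324 0.04 ]
blade_grip 0.56 [173. 272.] [0.337 0.316 0.04 ]
blade_grip 0.55 [206. 217.] [0.505 0.22  0.04 ]
blade_tip 0.72 [171. 271.] [0.339 0.334 0.   ]
blade_tip 0.7 [207. 220.] [0.498 0.225 0.   ]
blade_tip 0.64 [170. 227.] [0.475 0.34  0.   ]
bed 0.96 [293. 180.] [ 0.624 -0.04   0.012]
beam_top 0.73 [298. 178.] [ 0.623 -0.056  0.056]
bay0 0.76 [294. 177.] [ 0.634 -0.043  0.012]
bay3 0.76 [294. 177.] [ 0.634 -0.043  0.012]
driver_mid 0.74 [395. 240.] [ 0.442 -0.356  0.01 ]
scene [1.46109053 0.93648243 0.95574393] 504.4044123802071
blade_grip 0.89 [377. 259.] [0.492 0.364 0.04 ]
blade_grip 0.7 [399. 235.] [0.356 0.349 0.04 ]
blade_grip 0.64 [338. 249.] [0.533 0.258 0.04 ]
blade_tip 0.82 [397. 235.] [0.312 0.317 0.   ]
blade_tip 0.69 [376. 258.] [0.448 0.336 0.   ]
blade_tip 0.46 [337. 249.] [0.494 0.226 0.   ]
bed 0.91 [244. 231.] [ 0.635 -0.03   0.012]
beam_top 0.75 [244. 228.] [0.666 0.007 0.056]
beam_top 0.55 [221. 176.] [ 0.511 -0.283  0.056]
bay0 0.59 [242. 232.] [ 0.643 -0.031  0.012]
bay3 0.59 [242. 232.] [ 0.643 -0.031  0.012]
driver_mid 0.48 [224. 175.] [ 0.454 -0.341  0.01 ]
driver_mid 0.48 [241. 233.] [ 0.648 -0.03   0.01 ]
{'clock': 0.8, 'joint_pos': array([ 8.33684165e+01,  2.05436317e+01,  6.82640882e-01,  2.70781825e-04,
       -7.01358845e+01, -1.65076564e+01]), 'qvel': array([ 0.0535151 , -0.09288391,  0.05868919, -0.10331274,  0.00538059,
        0.02460004]), 'tau': array([-2.31425465e-04, -5.82292914e+01,  2.93282568e+01,  7.00174302e+00,
        1.25464326e-02, -1.21393327e-05]), 'tool_pos': array([0.26525473, 0.62067599, 0.29219811]), 'orientation': array([-1.79996932e+02,  6.43672960e-04, -2.31391479e+01]), 'force': array([-0.79875824,  0.24673352, -0.20704943]), 'moment': array([ 0.03197442, -0.02240841, -0.01672654]), 'gripper_force': 0.0, 'opening': 0.08769501523931905}
```

View pics/top0.png

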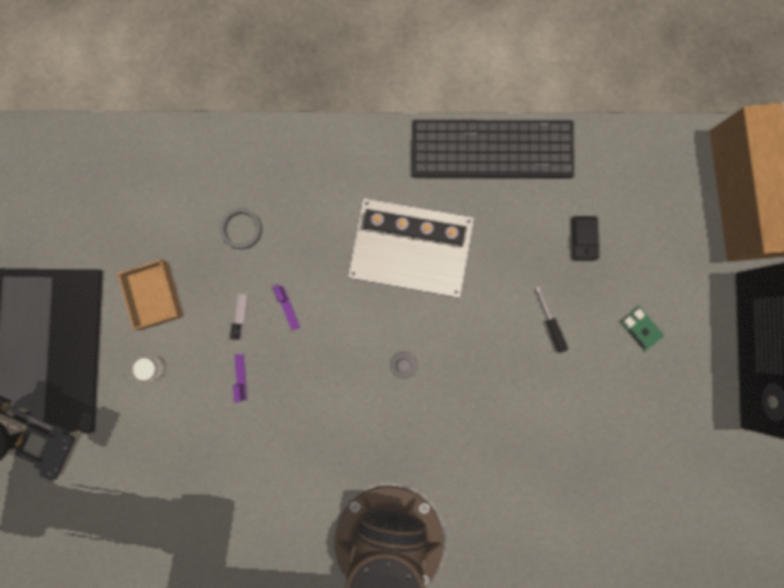

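View pics/scene0.png

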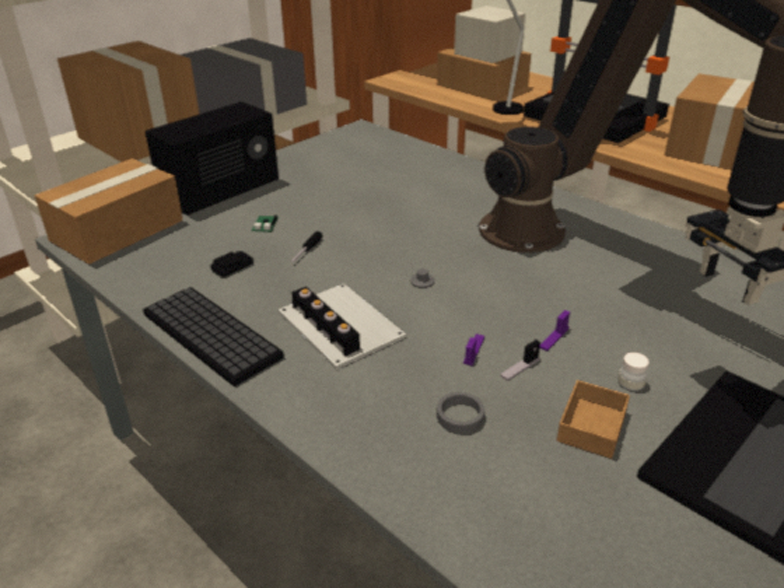

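The top view (saved pixels) shows three possible blades. The black grip with a steel blade is at (237,330), and two purple look-alikes are at (240,385) and (287,307). The black one matches the description. The fixture is at (412,247), with its beam on the far side. Next I'll measure the blade and plate and check one crop.

```bash
python3 - <<'E'
from h import *
p=ctrl.snapshot("top"); im=p["color"].astype(int)
save(p,"crop1.png",(145,190,235,300),7) if 0 else save(p,"crop1.png",(145,195,225,295),6)
# bed
d=ctrl.cut_out(p,"bed")[0]; m=d["pixels"].astype(np.uint8)
c,_=cv2.findContours(m,0,1); c=max(c,key=cv2.contourArea); h=cv2.convexHull(c).reshape(-1,2)
q=cv2.approxPolyDP(h.reshape(-1,1,2),6,True).reshape(-1,2); print("bed poly",q.tolist())
print("minrect",cv2.boxPoints(cv2.minAreaRect(c)).round(1).tolist())
# plate bright pixels, world at z=.012
g=im[:,:,:].min(2); reg=np.zeros_like(g,bool); reg[135:220,240:345]=True
b=((g>150)&reg).astype(np.uint8); ys,xs=np.nonzero(b)
W=np.array([back(p,(x,y),.012)[:2] for x,y in zip(xs,ys)])
r=cv2.minAreaRect(W.astype(np.float32)*1000); print("plate rect mm",r)
# blade
for d in ctrl.cut_out(p,"blade_grip")[:3]:
    ys,xs=np.nonzero(d["pixels"]); print(d["conf"],xs.mean(),ys.mean(),len(xs),im[ys,xs].mean(0))
sub=im[200:250,155:185]; dark=(sub.max(2)<60); light=(sub.min(2)>125)
for n,k in(("dark",dark),("light",light)):
    ys,xs=np.nonzero(k); print(n,len(xs),xs.min()+155,xs.max()+155,ys.min()+200,ys.max()+200,xs.mean()+155,ys.mean()+200)
E
```

```text
bed poly [[260, 142], [337, 156], [327, 212], [250, 197]]
minrect [[247.60000610351562, 198.3000030517578], [258.29998779296875, 140.0], [339.6000061035156, 155.0], [328.8999938964844, 213.1999969482422]]
plate rect mm ((635.4478759765625, -42.33549499511719), (250.4884796142578, 179.97769165039062), 80.26925659179688)
0.82 204.65938864628822 218.39737991266375 229 [120.80786026  75.3231441  129.4628821 ]
0.64 170.82239382239382 227.51351351351352 259 [129.04247104 117.68725869 114.45173745]
0.56 171.32365145228215 270.17427385892114 241 [115.34024896  70.75518672 124.41078838]
dark 28 166 170 233 241 167.96428571428572 236.75
light 174 167 176 209 230 171.48275862068965 219.367816091954
```

View pics/crop1.png

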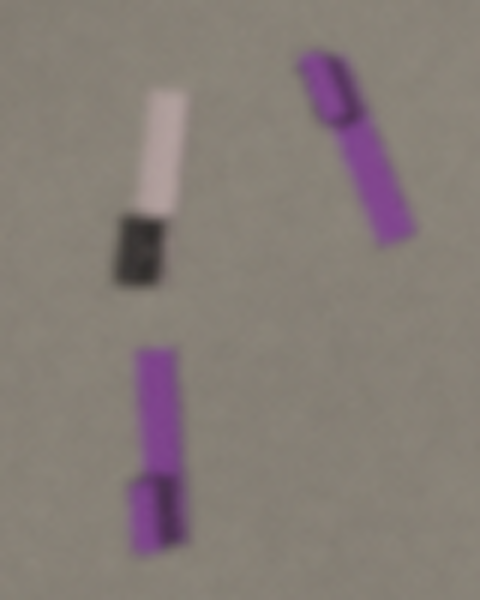

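The crop confirms it: black grip at (140,250), steel blade to a tip at (169,91), clear of both purple pieces. Next I'll fit the blade's axis.

```bash
cat >> h.py <<'E'
BED=np.array([.6354,-.0423]); BY=np.radians(-9.73)
def tobed(xy):
    c,s=np.cos(BY),np.sin(BY); return (np.asarray(xy)-BED)@np.array([[c,-s],[s,c]])
def toworld(xy):
    c,s=np.cos(BY),np.sin(BY); return BED+np.array([[c,-s],[s,c]])@np.asarray(xy)
E
python3 - <<'E'
from h import *
p=ctrl.snapshot("top"); im=p["color"].astype(int)
sub=im[200:250,155:190]; ys,xs=np.nonzero(sub.min(2)>128); 
W=np.array([back(p,(x+155,y+200),.006)[:2] for x,y in zip(xs,ys)])
print(cv2.minAreaRect((W*1000).astype(np.float32)))
c=W.mean(0); u,s,v=np.linalg.svd(W-c); a=v[0]*np.sign(v[0,0]); t=(W-c)@a
yaw=np.degrees(np.arctan2(a[1],a[0])); tip=c+a*(np.percentile(t,99)+.001); print("c",c,"yaw",yaw,"len",np.ptp(t),"tip",tip,"grip",tip-a*.083,"grip2",c-a*(.0325+.018))
ys,xs=np.nonzero(sub.max(2)<70); print("dark top",back(p,(xs.mean()+155,ys.mean()+200),.04))
print("bay world",[toworld((.04,y)).round(4).tolist() for y in(-.081,-.027,.027,.081)])
E
```

```text
((497.2979431152344, 334.7783203125), (23.19318389892578, 66.08334350585938), 85.45306396484375)
c [0.49681392 0.33464965] yaw -4.620311509513731 len 0.06608990359288502 tip [0.53077805 0.33190485] grip [0.44804777 0.33859069] grip2 [0.44647803 0.33871754]
dark top [0.4440066  0.33491024 0.04      ]
bay world [[0.6611, -0.1289], [0.6703, -0.0757], [0.6794, -0.0224], [0.6885, 0.0308]]
```

>>> send_rows:
  deltas:
    - [[0.035,0.0235,0.01],-0.05]
    - [[0.07,0.047,0.02],-0.1]
    - [[0.105,0.07,0.03],-0.15]
    - [[0.14,0.094,0.04],-0.2]
    - [[0.174,0.1175,0.05],-0.206]
  gripper: 1

```text
clock: 1.42
tool_pos: [0.3569, 0.4782, 0.252]
orientation: [-180.0, -0.0, -4.3]
force: [0.8, -0.0, 0.1]
opening: 0.0878
gripper_force: 0.0
```

>>> send_rows:
  deltas:
    - [[0.0254,0.0334,0.02],0]
    - [[0.0508,0.0667,0.04],0]
    - [[0.0762,0.1,0.06],0]
    - [[0.1016,0.1334,0.08],0]
    - [[0.127,0.1667,0.1],0]

```text
clock: 1.83
tool_pos: [0.4475, 0.3371, 0.1719]
orientation: [-180.0, -0.0, -4.6]
force: [1.0, 0.2, -0.5]
opening: 0.0873
gripper_force: 0.0
```

```bash
python3 - <<'E'
from h import *
o=ctrl.get_obs(); print(o["tool_pos"],o["orientation"],o["force"])
p=ctrl.snapshot("scene"); save(p,"s1.png",(290,130,490,300),4)
print(proj(p,[[.4468,.3385,0],[.4468,.3385,.046],[.5295,.3319,.006]]).round(1))
E
```

```text
[0.447538   0.33714674 0.17189415] [-1.79955856e+02 -3.17193031e-02 -4.57179746e+00] [ 1.02817771  0.2441577  -0.53268264]
[[377.2 258. ]
 [378.8 245.7]
 [358.5 269. ]]
```

View pics/s1.png

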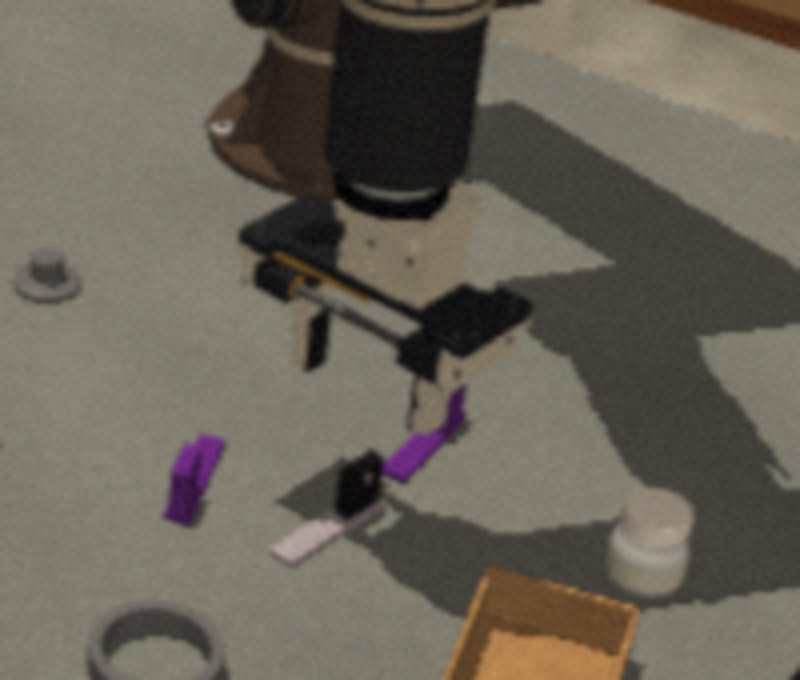

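The arm is above the black grip at (358,485) in the crop. The projected grip and tip match the picture to about 2 px, so I'm descending.

>>> send_rows:
  deltas:
    - [[-0.002,-0.001,0.04],0]
    - [[-0.003,-0.002,0.08],0]
    - [[-0.003,-0.002,0.105],0]
    - [[-0.003,-0.002,0.12],0]
    - [[-0.003,-0.002,0.1235],0]

```text
clock: 2.3
tool_pos: [0.4438, 0.3391, 0.071]
orientation: [179.8, 0.1, -4.6]
force: [0.8, 0.9, -0.3]
opening: 0.0877
gripper_force: 0.0
```

>>> send_rows:
  deltas:
    - [[0,0,0],0]
    - [[0,0,0],0]
    - [[0,0,0],0]
    - [[0,0,0],0]
    - [[0,0,0],0]
  gripper: 0

```text
clock: 2.72
tool_pos: [0.4449, 0.3407, 0.0744]
orientation: [-179.9, -0.1, -4.6]
force: [0.2, 0.2, 1.3]
opening: 0.0599
gripper_force: 0.0
```

>>> send_rows:
  deltas:
    - [[0,0,0],0]
    - [[0,0,0],0]
    - [[0,0,0],0]
    - [[0,0,0],0]
    - [[0,0,0],0]

```text
clock: 3.13
tool_pos: [0.4446, 0.3403, 0.0734]
orientation: [-180.0, 0.0, -4.6]
force: [0.2, 0.0, 0.2]
opening: 0.0263
gripper_force: 0.0
```

>>> send_rows:
  deltas:
    - [[0,0,0],0]
    - [[0,0,0],0]
    - [[0,0,0],0]
    - [[0,0,0],0]
    - [[0,0,0],0]

```text
clock: 3.55
tool_pos: [0.4446, 0.3402, 0.0733]
orientation: [180.0, 0.0, -4.6]
force: [0.4, -0.0, -0.3]
opening: 0.0136
gripper_force: 30.0
```

>>> send_rows:
  deltas:
    - [[0,0,-0.01],0]
    - [[0,0,-0.04],0]
    - [[0,0,-0.08],0]
    - [[0,0,-0.1],0]
    - [[0,0,-0.1],0]

```text
clock: 3.97
tool_pos: [0.446, 0.3419, 0.158]
orientation: [-179.7, -0.2, -4.6]
force: [-0.5, 0.6, -1.9]
opening: 0.0137
gripper_force: 30.0
```

```bash
python3 - <<'E'
from h import *
o=ctrl.get_obs(); print(o["tool_pos"],o["orientation"],o["force"],o["gripper_force"],o["opening"])
p=ctrl.snapshot("scene"); save(p,"s2.png",(300,170,440,290),5)
T=o["tool_pos"]; y=np.radians(o["orientation"][2]); a=np.array([np.cos(y),np.sin(y),0])
for e in(0,.003): # grip centre z = T-.047-.003
  g=T-[0,0,.050]+a*e; print(e,((proj(p,[g+[0,0,.023],g-[0,0,.023],g+a*.083-[0,0,.023]])-[300,170])*5).round())
q=ctrl.snapshot("top"); im=q["color"].astype(int)
d=[d for d in ctrl.cut_out(q,"blade_grip")]
sub=im[195:250,150:200]; ys,xs=np.nonzero((sub.min(2)>128)&(np.ptp(sub,axis=2)<30))
W=np.array([back(q,(x+150,y+195),T[2]-.050-.023+.006)[:2] for x,y in zip(xs,ys)])
c=W.mean(0); u,s,v=np.linalg.svd(W-c); ax=v[0]*np.sign(v[0,0]); t=(W-c)@ax
print(len(W),"yaw",np.degrees(np.arctan2(ax[1],ax[0])),"len",np.ptp(t),"tip",c+ax*t.max(),"rel tip",((c+ax*t.max()-T[:2])@a[:2]))
E
```

```text
[0.44596697 0.34186002 0.15795402] [-179.68042624   -0.22650772   -4.5524765 ] [-0.45475607  0.62359844 -1.90017862] 29.99324530363083 0.013650790550046287
0 [[415. 260.]
 [406. 326.]
 [309. 387.]]
0.003 [[411. 262.]
 [403. 328.]
 [306. 390.]]
124 yaw -4.730054215895816 len 0.04459073068624906 tip [0.52998822 0.33322693] rel tip 0.08444139125832503
```

View pics/s2.png

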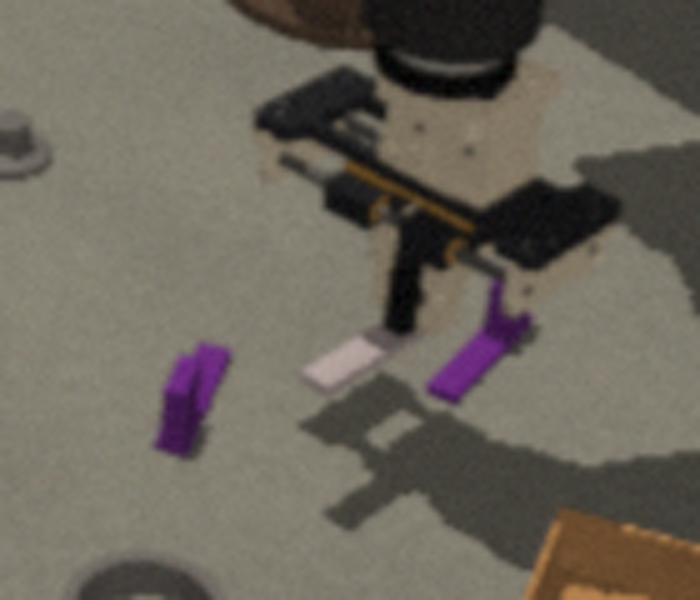

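The blade is held level: the tip shows at (305,380) in the crop, and its shadow is clear of it. Next I'll work out the approach to bay 3.

```bash
cat >> h.py <<'E'
def shift(cmd,yaw,tgt):
    y=np.radians(yaw); d=np.asarray(tgt)-cmd
    return np.round([(d[0]*np.cos(y)+d[1]*np.sin(y))/.8,(d[0]*np.sin(y)-d[1]*np.cos(y))/.8,-d[2]/.8],4)
def tcp(tipx,by,z,off=.084): return np.r_[toworld((tipx-off,by)),z]
E
python3 - <<'E'
from h import *
a=tcp(-.0,.081,.11); c=np.array([.4446,.3402,.1533]); print(a,np.linalg.norm(a-c),shift(c,-4.6,a))
for b in(.081,.027,-.027,-.081):print(b,tcp(0,b,.1))
E
```

```text
[0.56629777 0.05173128 0.11      ] 0.316068724202436 [0.1806 0.3472 0.0541]
0.081 [0.56629777 0.05173128 0.1       ]
0.027 [ 0.55717148 -0.00149193  0.1       ]
-0.027 [ 0.54804518 -0.05471515  0.1       ]
-0.081 [ 0.53891889 -0.10793836  0.1       ]
```

>>> send_rows:
  deltas:
    - [[0.022,0.042,0],0]
    - [[0.044,0.084,0],0]
    - [[0.066,0.126,0],0]
    - [[0.088,0.168,0],0]
    - [[0.11,0.21,0],0]

```text
clock: 4.53
tool_pos: [0.5185, 0.1638, 0.1521]
orientation: [179.9, 0.1, -4.6]
force: [1.0, 0.6, -0.7]
opening: 0.0137
gripper_force: 30.0
```

>>> send_rows:
  deltas:
    - [[0.02,0.04,0],0.02]
    - [[0.04,0.08,0.01],0.04]
    - [[0.06,0.12,0.02],0.057]
    - [[0.0706,0.1372,0.04],0.057]
    - [[0.0706,0.1372,0.0541],0.057]

```text
clock: 4.95
tool_pos: [0.5663, 0.0483, 0.1077]
orientation: [179.9, 0.1, -10.0]
force: [0.0, 0.9, -2.1]
opening: 0.0141
gripper_force: 30.0
```

>>> send_rows:
  deltas:
    - [[0,0,0],0]
    - [[0,0,0],0]
    - [[0,0,0],0]
    - [[0,0,0],0]
    - [[0,0,0],0]

```text
clock: 5.37
tool_pos: [0.5665, 0.0526, 0.1108]
orientation: [-180.0, -0.1, -9.7]
force: [0.7, 0.2, -2.2]
opening: 0.0136
gripper_force: 30.0
```

```bash
python3 - <<'E'
from h import *
o=ctrl.get_obs(); T=o["tool_pos"]; print(T,o["orientation"],o["force"],tobed(T[:2]))
p=ctrl.snapshot("top"); save(p,"t3.png",(230,120,360,240),6)
pts=[np.r_[toworld((x,y)),.056] for x,y in((20/1e3,-.11),(.06,-.11),(.06,.11),(.02,.11))]
zt=T[2]-.073+.006
tip=[np.r_[toworld(tobed(T[:2])+[.083,s*.01]),zt] for s in(1,-1)]
print(((proj(p,np.array(pts+tip))-[230,120])*6).round())
E
```

```text
[0.56654419 0.05264853 0.11079049] [-1.79965520e+02 -5.49734254e-02 -9.65298587e+00] [ 0.65409351  0.17725605 -2.15933488] [-0.08391215  0.08194569]
[[605. 324.]
 [619. 246.]
 [187. 169.]
 [172. 246.]
 [201. 297.]
 [240. 304.]]
```

View pics/t3.png

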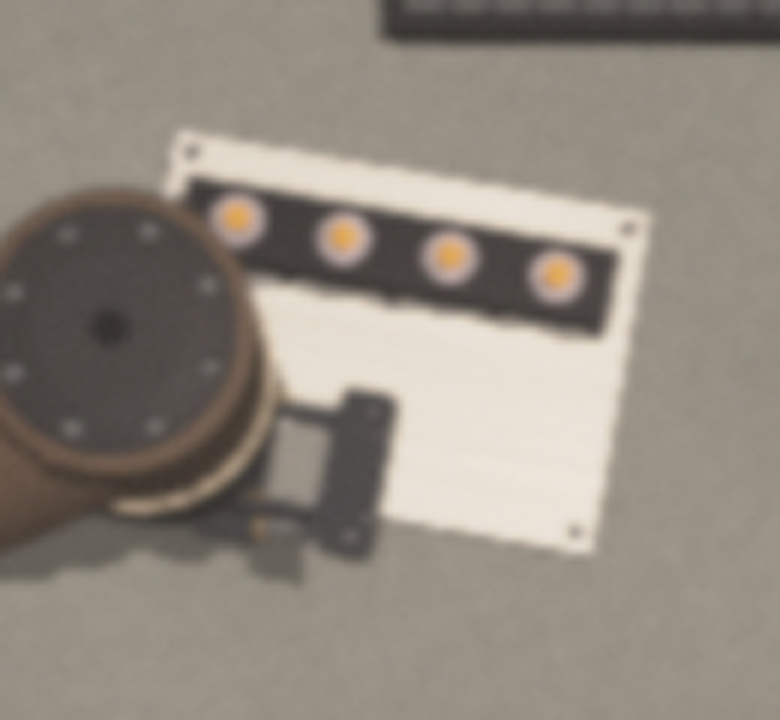

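The beam corners and caps, e.g. (238,220) and (557,275), sit where the model puts them. Lowering onto the plate.

>>> send_rows:
  deltas:
    - [[0,0.001,0.008],0]
    - [[0,0.001,0.016],0]
    - [[0,0.001,0.024],0]
    - [[0,0.001,0.029],0]
    - [[0,0.001,0.03],0]

```text
clock: 5.83
tool_pos: [0.566, 0.051, 0.0853]
orientation: [180.0, 0.0, -9.7]
force: [-2.2, -0.2, 5.2]
opening: 0.0139
gripper_force: 30.0
```

>>> send_rows:
  deltas:
    - [[0,0,0.001],0]
    - [[0,0,0.001],0]
    - [[0,0,0.001],0]
    - [[0,0,0.001],0]
    - [[0,0,0.001],0]

```text
clock: 6.25
tool_pos: [0.5663, 0.051, 0.0853]
orientation: [-180.0, -0.0, -9.7]
force: [0.6, 0.1, -0.3]
opening: 0.0138
gripper_force: 30.0
```

>>> send_rows:
  deltas:
    - [[0,0,0.0005],0]
    - [[0,0,0.0005],0]
    - [[0,0,0.0005],0]
    - [[0,0,0.0005],0]
    - [[0,0,0.0005],0]

```text
clock: 6.67
tool_pos: [0.5663, 0.051, 0.0852]
orientation: [-180.0, -0.0, -9.7]
force: [-1.5, -0.8, 4.8]
opening: 0.0135
gripper_force: 30.0
```

>>> send_rows:
  deltas:
    - [[0.005,0,-0.0003],0]
    - [[0.011,0,-0.0003],0]
    - [[0.018,0,-0.0003],0]
    - [[0.024,0,-0.0003],0]
    - [[0.026,0,-0.0003],0]

```text
clock: 7.08
tool_pos: [0.5878, 0.0475, 0.0853]
orientation: [-180.0, -0.0, -9.7]
force: [-2.5, 1.2, 5.8]
opening: 0.0137
gripper_force: 30.0
```

>>> send_rows:
  deltas:
    - [[0.0003,0,0],0]
    - [[0.0006,0,0],0]
    - [[0.001,0,0],0]
    - [[0.0013,0,0],0]
    - [[0.0013,0,0],0]

```text
clock: 7.5
tool_pos: [0.5879, 0.0474, 0.0852]
orientation: [-180.0, -0.0, -9.7]
force: [-0.2, 0.0, 4.6]
opening: 0.0139
gripper_force: 30.0
```

>>> send_rows:
  deltas:
    - [[0.0003,0,0],0]
    - [[0.0006,0,0],0]
    - [[0.001,0,0],0]
    - [[0.0013,0,0],0]
    - [[0.0013,0,0],0]

```text
clock: 7.92
tool_pos: [0.5886, 0.0472, 0.0853]
orientation: [180.0, 0.0, -9.7]
force: [-1.1, 0.9, 6.6]
opening: 0.0142
gripper_force: 30.0
```

>>> send_rows:
  deltas:
    - [[0.0003,0,0],0]
    - [[0.0006,0,0],0]
    - [[0.001,0,0],0]
    - [[0.0013,0,0],0]
    - [[0.0013,0,0],0]

```text
clock: 8.33
tool_pos: [0.5896, 0.047, 0.0853]
orientation: [180.0, 0.0, -9.7]
force: [-1.9, -0.2, 5.6]
opening: 0.0138
gripper_force: 30.0
```

>>> send_rows:
  deltas:
    - [[0.0003,0,0],0]
    - [[0.0006,0,0],0]
    - [[0.001,0,0],0]
    - [[0.0013,0,0],0]
    - [[0.0013,0,0],0]

```text
clock: 8.75
tool_pos: [0.5906, 0.0468, 0.0852]
orientation: [180.0, 0.0, -9.7]
force: [-2.0, 0.2, 6.6]
opening: 0.0136
gripper_force: 30.0
```

>>> send_rows:
  deltas:
    - [[0.0003,0,0],0]
    - [[0.0006,0,0],0]
    - [[0.001,0,0],0]
    - [[0.0013,0,0],0]
    - [[0.0013,0,0],0]

```text
clock: 9.17
tool_pos: [0.5916, 0.0466, 0.0852]
orientation: [180.0, 0.0, -9.7]
force: [-1.9, 0.2, 6.0]
opening: 0.0136
gripper_force: 30.0
```

>>> send_rows:
  deltas:
    - [[0.0003,0,0],0]
    - [[0.0005,0,0],0]
    - [[0.0008,0,0],0]
    - [[0.001,0,0],0]
    - [[0.001,0,0],0]

```text
clock: 9.58
tool_pos: [0.5924, 0.0464, 0.0853]
orientation: [180.0, 0.0, -9.7]
force: [-1.4, 0.3, 6.1]
opening: 0.014
gripper_force: 30.0
```

>>> send_rows:
  deltas:
    - [[0.0003,0,0],0]
    - [[0.0005,0,0],0]
    - [[0.0008,0,0],0]
    - [[0.001,0,0],0]
    - [[0.001,0,0],0]

```text
clock: 10.0
tool_pos: [0.5932, 0.0463, 0.0853]
orientation: [180.0, 0.0, -9.7]
force: [-2.9, 0.5, 5.9]
opening: 0.0138
gripper_force: 30.0
```

>>> send_rows:
  deltas:
    - [[0.0003,0,0],0]
    - [[0.0005,0,0],0]
    - [[0.0008,0,0],0]
    - [[0.001,0,0],0]
    - [[0.001,0,0],0]

```text
clock: 10.42
tool_pos: [0.5939, 0.0462, 0.0853]
orientation: [180.0, 0.0, -9.7]
force: [-2.6, -0.3, 6.8]
opening: 0.014
gripper_force: 30.0
```

>>> send_rows:
  deltas:
    - [[0.0003,0,0],0]
    - [[0.0005,0,0],0]
    - [[0.0008,0,0],0]
    - [[0.001,0,0],0]
    - [[0.001,0,0],0]

```text
clock: 10.83
tool_pos: [0.5947, 0.0461, 0.0852]
orientation: [180.0, 0.0, -9.7]
force: [-1.8, 0.6, 6.3]
opening: 0.0139
gripper_force: 30.0
```

>>> send_rows:
  deltas:
    - [[0.0003,0,0],0]
    - [[0.0005,0,0],0]
    - [[0.0008,0,0],0]
    - [[0.001,0,0],0]
    - [[0.001,0,0],0]

```text
clock: 11.25
tool_pos: [0.5955, 0.0459, 0.0853]
orientation: [180.0, 0.0, -9.7]
force: [-2.8, 1.1, 6.3]
opening: 0.0137
gripper_force: 30.0
```

>>> send_rows:
  deltas:
    - [[0.0003,0,0],0]
    - [[0.0006,0,0],0]
    - [[0.001,0,0],0]
    - [[0.0013,0,0],0]
    - [[0.0013,0,0],0]

```text
clock: 11.67
tool_pos: [0.5966, 0.0457, 0.0852]
orientation: [180.0, 0.0, -9.7]
force: [-2.2, 0.5, 6.3]
opening: 0.0137
gripper_force: 30.0
```

>>> send_rows:
  deltas:
    - [[0.0003,0,0],0]
    - [[0.0006,0,0],0]
    - [[0.001,0,0],0]
    - [[0.0013,0,0],0]
    - [[0.0013,0,0],0]

```text
clock: 12.08
tool_pos: [0.5976, 0.0456, 0.0853]
orientation: [180.0, 0.0, -9.7]
force: [-2.6, 0.6, 5.6]
opening: 0.0141
gripper_force: 30.0
```

>>> send_rows:
  deltas:
    - [[0.0003,0,0],0]
    - [[0.0006,0,0],0]
    - [[0.001,0,0],0]
    - [[0.0013,0,0],0]
    - [[0.0013,0,0],0]

```text
clock: 12.5
tool_pos: [0.5986, 0.0454, 0.0852]
orientation: [180.0, 0.0, -9.7]
force: [-1.9, 0.4, 5.7]
opening: 0.0139
gripper_force: 30.0
```

>>> send_rows:
  deltas:
    - [[0.0005,0,0],0]
    - [[0.001,0,0],0]
    - [[0.0015,0,0],0]
    - [[0.0019,0,0],0]
    - [[0.0019,0,0],0]

```text
clock: 12.92
tool_pos: [0.6002, 0.0451, 0.0853]
orientation: [180.0, 0.0, -9.7]
force: [-1.2, 0.6, 5.6]
opening: 0.0141
gripper_force: 30.0
```

>>> send_rows:
  deltas:
    - [[0.0005,0,0],0]
    - [[0.001,0,0],0]
    - [[0.0015,0,0],0]
    - [[0.0019,0,0],0]
    - [[0.0019,0,0],0]

```text
clock: 13.33
tool_pos: [0.6016, 0.0449, 0.0852]
orientation: [180.0, 0.0, -9.7]
force: [-2.1, 0.0, 6.1]
opening: 0.0139
gripper_force: 30.0
```

>>> send_rows:
  deltas:
    - [[0.001,0,0],0]
    - [[0.002,0,0],0]
    - [[0.003,0,0],0]
    - [[0.004,0,0],0]
    - [[0.005,0,0],0]

```text
clock: 13.75
tool_pos: [0.6055, 0.0442, 0.0853]
orientation: [180.0, 0.0, -9.7]
force: [-2.7, 0.1, 6.2]
opening: 0.0136
gripper_force: 30.0
```

>>> send_rows:
  deltas:
    - [[0.001,0,0],0]
    - [[0.002,0,0],0]
    - [[0.003,0,0],0]
    - [[0.004,0,0],0]
    - [[0.005,0,0],0]

```text
clock: 14.17
tool_pos: [0.6095, 0.0435, 0.0853]
orientation: [180.0, 0.0, -9.7]
force: [-1.6, 0.6, 6.6]
opening: 0.0138
gripper_force: 30.0
```

>>> send_rows:
  deltas:
    - [[0.001,0,0],0]
    - [[0.002,0,0],0]
    - [[0.003,0,0],0]
    - [[0.004,0,0],0]
    - [[0.005,0,0],0]

```text
clock: 14.58
tool_pos: [0.6134, 0.0429, 0.0853]
orientation: [180.0, 0.0, -9.7]
force: [-3.3, 0.8, 6.4]
opening: 0.0138
gripper_force: 30.0
```

Bay 3 is loose: the x force stayed at the plate-friction level with the tip at about 48 mm. Backing out and moving to bay 2.

>>> send_rows:
  deltas:
    - [[-0.012,0,0],0]
    - [[-0.024,0,0],0]
    - [[-0.036,0,0],0]
    - [[-0.046,0,0],0]
    - [[-0.046,0,-0.002],0]

```text
clock: 15.0
tool_pos: [0.5745, 0.049, 0.0861]
orientation: [180.0, 0.2, -9.7]
force: [-0.6, -0.9, -2.2]
opening: 0.0139
gripper_force: 30.0
```

>>> send_rows:
  deltas:
    - [[0,0.02,0],0]
    - [[0,0.04,0],0]
    - [[0,0.06,0],0]
    - [[0,0.0675,0],0]
    - [[0,0.0675,0.001],0]

```text
clock: 15.42
tool_pos: [0.5673, -0.0056, 0.0855]
orientation: [180.0, 0.1, -9.8]
force: [-0.2, -0.6, -1.7]
opening: 0.0138
gripper_force: 30.0
```

>>> send_rows:
  deltas:
    - [[0.003,0,0.0008],0]
    - [[0.006,0,0.001],0]
    - [[0.009,0,0.001],0]
    - [[0.012,0,0.001],0]
    - [[0.0135,0,0.001],0]

```text
clock: 15.83
tool_pos: [0.5796, -0.0055, 0.0852]
orientation: [-180.0, -0.0, -9.7]
force: [-2.8, 0.5, 5.3]
opening: 0.0139
gripper_force: 30.0
```

>>> send_rows:
  deltas:
    - [[0.0003,0,0],0]
    - [[0.0006,0,0],0]
    - [[0.001,0,0],0]
    - [[0.0013,0,0],0]
    - [[0.0013,0,0],0]

```text
clock: 16.25
tool_pos: [0.5801, -0.006, 0.0853]
orientation: [-180.0, -0.0, -9.7]
force: [-1.0, 1.3, 5.6]
opening: 0.0138
gripper_force: 30.0
```

>>> send_rows:
  deltas:
    - [[0.0003,0,0],0]
    - [[0.0006,0,0],0]
    - [[0.001,0,0],0]
    - [[0.0013,0,0],0]
    - [[0.0013,0,0],0]

```text
clock: 16.67
tool_pos: [0.5809, -0.0064, 0.0853]
orientation: [180.0, 0.0, -9.7]
force: [-1.8, 0.8, 6.2]
opening: 0.0137
gripper_force: 30.0
```

>>> send_rows:
  deltas:
    - [[0.0003,0,0],0]
    - [[0.0005,0,0],0]
    - [[0.0008,0,0],0]
    - [[0.001,0,0],0]
    - [[0.001,0,0],0]

```text
clock: 17.08
tool_pos: [0.5816, -0.0066, 0.0853]
orientation: [180.0, 0.0, -9.7]
force: [-2.7, 0.6, 6.7]
opening: 0.0138
gripper_force: 30.0
```

>>> send_rows:
  deltas:
    - [[0.0003,0,0],0]
    - [[0.0005,0,0],0]
    - [[0.0008,0,0],0]
    - [[0.001,0,0],0]
    - [[0.001,0,0],0]

```text
clock: 17.5
tool_pos: [0.5824, -0.0068, 0.0852]
orientation: [180.0, 0.0, -9.7]
force: [-1.4, -0.5, 6.3]
opening: 0.0139
gripper_force: 30.0
```

>>> send_rows:
  deltas:
    - [[0.0003,0,0],0]
    - [[0.0005,0,0],0]
    - [[0.0008,0,0],0]
    - [[0.001,0,0],0]
    - [[0.001,0,0],0]

```text
clock: 17.92
tool_pos: [0.5831, -0.0069, 0.0852]
orientation: [180.0, 0.0, -9.7]
force: [-0.7, 1.1, 5.2]
opening: 0.0136
gripper_force: 30.0
```

>>> send_rows:
  deltas:
    - [[0.0003,0,0],0]
    - [[0.0005,0,0],0]
    - [[0.0008,0,0],0]
    - [[0.001,0,0],0]
    - [[0.001,0,0],0]

```text
clock: 18.33
tool_pos: [0.5839, -0.007, 0.0852]
orientation: [180.0, 0.0, -9.7]
force: [-2.2, 0.7, 5.2]
opening: 0.0138
gripper_force: 30.0
```

>>> send_rows:
  deltas:
    - [[0.0003,0,0],0]
    - [[0.0005,0,0],0]
    - [[0.0008,0,0],0]
    - [[0.001,0,0],0]
    - [[0.001,0,0],0]

```text
clock: 18.75
tool_pos: [0.5844, -0.0072, 0.0852]
orientation: [180.0, 0.1, -9.7]
force: [-3.5, 1.0, 7.5]
opening: 0.0139
gripper_force: 30.0
```

>>> send_rows:
  deltas:
    - [[0.0002,0,0],0]
    - [[0.0005,0,0],0]
    - [[0.0005,0,0],0]
    - [[0.0005,0,0],0]
    - [[0.0005,0,0],0]

```text
clock: 19.17
tool_pos: [0.5845, -0.0072, 0.0852]
orientation: [180.0, 0.1, -9.7]
force: [-4.5, 1.9, 8.2]
opening: 0.014
gripper_force: 30.0
```

>>> send_rows:
  deltas:
    - [[0.0002,0,0],0]
    - [[0.0005,0,0],0]
    - [[0.0005,0,0],0]
    - [[0.0005,0,0],0]
    - [[0.0005,0,0],0]

```text
clock: 19.58
tool_pos: [0.5847, -0.0073, 0.0852]
orientation: [180.0, 0.1, -9.7]
force: [-5.9, 1.3, 8.7]
opening: 0.0137
gripper_force: 30.0
```

Bay 2 jams: tip at about 28 mm, the blade stops following and the force climbs. Backing off to bay 1.

>>> send_rows:
  deltas:
    - [[-0.006,0,0],0]
    - [[-0.012,0,0],0]
    - [[-0.018,0,0],0]
    - [[-0.022,0,0],0]
    - [[-0.022,0,-0.002],0]

```text
clock: 20.0
tool_pos: [0.567, -0.0042, 0.0862]
orientation: [180.0, 0.1, -9.7]
force: [-0.8, -0.1, -1.8]
opening: 0.0137
gripper_force: 30.0
```

>>> send_rows:
  deltas:
    - [[0,0.02,0],0]
    - [[0,0.04,0],0]
    - [[0,0.06,0],0]
    - [[0,0.0675,0],0]
    - [[0,0.0675,0.001],0]

```text
clock: 20.42
tool_pos: [0.5584, -0.0584, 0.0855]
orientation: [180.0, 0.1, -9.8]
force: [0.1, 0.3, -1.1]
opening: 0.0139
gripper_force: 30.0
```

>>> send_rows:
  deltas:
    - [[0.003,0,0.0008],0]
    - [[0.006,0,0.001],0]
    - [[0.009,0,0.001],0]
    - [[0.012,0,0.001],0]
    - [[0.0135,0,0.001],0]

```text
clock: 20.83
tool_pos: [0.5705, -0.0587, 0.0853]
orientation: [-180.0, -0.0, -9.7]
force: [-2.7, 0.9, 3.6]
opening: 0.0138
gripper_force: 30.0
```

```bash
python3 - <<'E'
from h import *
o=ctrl.get_obs(); T=o["tool_pos"]; print(T,o["force"],o["orientation"],tobed(T[:2])+[.084,0])
E
```

```text
[ 0.57053336 -0.05869504  0.0852555 ] [-2.66291093  0.89399115  3.63289878] [-1.79997345e+02 -1.78374675e-02 -9.68383450e+00] [ 0.02283731 -0.02712202]
```

>>> send_rows:
  deltas:
    - [[0.0006,0,0],0]
    - [[0.0012,0,0],0]
    - [[0.0018,0,0],0]
    - [[0.0025,0,0],0]
    - [[0.003,0,0],0]

```text
clock: 21.25
tool_pos: [0.5723, -0.0596, 0.0852]
orientation: [180.0, 0.0, -9.7]
force: [-3.1, 1.3, 6.2]
opening: 0.0138
gripper_force: 30.0
```

>>> send_rows:
  deltas:
    - [[0.0006,0,0],0]
    - [[0.0012,0,0],0]
    - [[0.0018,0,0],0]
    - [[0.0025,0,0],0]
    - [[0.003,0,0],0]

```text
clock: 21.67
tool_pos: [0.5746, -0.0601, 0.0852]
orientation: [180.0, 0.0, -9.7]
force: [-1.7, 0.3, 5.6]
opening: 0.0136
gripper_force: 30.0
```

>>> send_rows:
  deltas:
    - [[0.0006,0,0],0]
    - [[0.0012,0,0],0]
    - [[0.0018,0,0],0]
    - [[0.0025,0,0],0]
    - [[0.003,0,0],0]

```text
clock: 22.08
tool_pos: [0.5769, -0.0605, 0.0852]
orientation: [180.0, 0.0, -9.7]
force: [-1.7, 0.2, 5.7]
opening: 0.0138
gripper_force: 30.0
```

>>> send_rows:
  deltas:
    - [[0.0006,0,0],0]
    - [[0.0012,0,0],0]
    - [[0.0018,0,0],0]
    - [[0.0025,0,0],0]
    - [[0.003,0,0],0]

```text
clock: 22.5
tool_pos: [0.5793, -0.0609, 0.0852]
orientation: [180.0, 0.0, -9.7]
force: [-2.8, 0.5, 5.2]
opening: 0.0141
gripper_force: 30.0
```

>>> send_rows:
  deltas:
    - [[0.0006,0,0],0]
    - [[0.0012,0,0],0]
    - [[0.0018,0,0],0]
    - [[0.0025,0,0],0]
    - [[0.003,0,0],0]

```text
clock: 22.92
tool_pos: [0.5816, -0.0613, 0.0852]
orientation: [180.0, 0.0, -9.7]
force: [-1.6, 0.0, 5.4]
opening: 0.0141
gripper_force: 30.0
```

>>> send_rows:
  deltas:
    - [[0.0006,0,0],0]
    - [[0.0012,0,0],0]
    - [[0.0018,0,0],0]
    - [[0.0025,0,0],0]
    - [[0.003,0,0],0]

```text
clock: 23.33
tool_pos: [0.5831, -0.0617, 0.0852]
orientation: [180.0, 0.1, -9.7]
force: [-6.6, 2.0, 9.6]
opening: 0.0141
gripper_force: 30.0
```

>>> send_rows:
  deltas:
    - [[0.0006,0,0],0]
    - [[0.0012,0,0],0]
    - [[0.0018,0,0],0]
    - [[0.0025,0,0],0]
    - [[0.003,0,0],0]

```text
clock: 23.75
tool_pos: [0.5852, -0.0622, 0.0852]
orientation: [180.0, 0.1, -9.7]
force: [-7.3, 2.2, 9.8]
opening: 0.0139
gripper_force: 30.0
```

>>> send_rows:
  deltas:
    - [[0.0006,0,0],0]
    - [[0.0012,0,0],0]
    - [[0.0018,0,0],0]
    - [[0.0025,0,0],0]
    - [[0.003,0,0],0]

```text
clock: 24.17
tool_pos: [0.5874, -0.0627, 0.0852]
orientation: [180.0, 0.1, -9.7]
force: [-7.7, 1.3, 9.5]
opening: 0.0138
gripper_force: 30.0
```

Bay 1 gives a firm entry at about 35 mm and then keeps sliding at steady force, so this is the soft foot. Sliding it home.

>>> send_rows:
  deltas:
    - [[0.002,0,0],0]
    - [[0.004,0,0],0]
    - [[0.006,0,0],0]
    - [[0.008,0,0],0]
    - [[0.01,0,0],0]

```text
clock: 24.58
tool_pos: [0.5958, -0.064, 0.0852]
orientation: [180.0, 0.1, -9.7]
force: [-6.4, 1.1, 8.1]
opening: 0.0137
gripper_force: 30.0
```

>>> send_rows:
  deltas:
    - [[0.002,0,0],0]
    - [[0.004,0,0],0]
    - [[0.006,0,0],0]
    - [[0.008,0,0],0]
    - [[0.01,0,0],0]

```text
clock: 25.0
tool_pos: [0.6037, -0.0653, 0.0852]
orientation: [180.0, 0.1, -9.7]
force: [-6.5, 1.4, 8.0]
opening: 0.0136
gripper_force: 30.0
```

>>> send_rows:
  deltas:
    - [[0.002,0,0],0]
    - [[0.004,0,0],0]
    - [[0.006,0,0],0]
    - [[0.008,0,0],0]
    - [[0.01,0,0],0]

```text
clock: 25.42
tool_pos: [0.6116, -0.0667, 0.0853]
orientation: [180.0, 0.1, -9.7]
force: [-6.4, 1.3, 8.1]
opening: 0.0137
gripper_force: 30.0
```

```bash
python3 - <<'E'
from h import *
o=ctrl.get_obs(); T=o["tool_pos"]; print(T,o["force"],o["orientation"],tobed(T[:2])+[.084,0])
E
```

```text
[ 0.61157391 -0.06666142  0.08527251] [-6.44958931  1.27973431  8.07937478] [ 1.79975076e+02  9.32677779e-02 -9.74030281e+00] [ 0.06463386 -0.02803773]
```

>>> send_rows:
  deltas:
    - [[0.002,0,0],0]
    - [[0.004,0,0],0]
    - [[0.006,0,0],0]
    - [[0.008,0,0],0]
    - [[0.01,0,0],0]

```text
clock: 25.83
tool_pos: [0.6194, -0.068, 0.0852]
orientation: [180.0, 0.1, -9.7]
force: [-5.3, 1.1, 8.4]
opening: 0.014
gripper_force: 30.0
```

>>> send_rows:
  deltas:
    - [[0.002,0,0],0]
    - [[0.004,0,0],0]
    - [[0.006,0,0],0]
    - [[0.008,0,0],0]
    - [[0.01,0,0],0]

```text
clock: 26.25
tool_pos: [0.6274, -0.0694, 0.0853]
orientation: [180.0, 0.1, -9.7]
force: [-5.9, 1.3, 8.6]
opening: 0.0144
gripper_force: 30.0
```

>>> send_rows:
  deltas:
    - [[0.0005,0,0],0]
    - [[0.001,0,0],0]
    - [[0.0015,0,0],0]
    - [[0.002,0,0],0]
    - [[0.002,0,0],0]

```text
clock: 26.67
tool_pos: [0.629, -0.0696, 0.0853]
orientation: [180.0, 0.1, -9.7]
force: [-5.8, 0.5, 7.8]
opening: 0.014
gripper_force: 30.0
```

```bash
python3 - <<'E'
from h import *
o=ctrl.get_obs(); T=o["tool_pos"]; print(T,o["force"],o["orientation"],tobed(T[:2])+[.084,0])
E
```

```text
[ 0.62895051 -0.06961516  0.08526767] [-5.75322273  0.50260315  7.82995087] [ 1.79972846e+02  9.12064457e-02 -9.73707693e+00] [ 0.0822597  -0.02801224]
```

>>> send_rows:
  deltas:
    - [[0,0,0],0]
    - [[0,0,0],0]
    - [[0,0,0],0]
    - [[0,0,0],0]
    - [[0,0,0],0]
  gripper: 0.6

```text
clock: 27.08
tool_pos: [0.6299, -0.0695, 0.0849]
orientation: [180.0, 0.0, -9.7]
force: [-0.2, -0.6, 0.4]
opening: 0.0416
gripper_force: 0.0
```

>>> send_rows:
  deltas:
    - [[0,0,0],0]
    - [[0,0,0],0]
    - [[0,0,0],0]
    - [[0,0,0],0]
    - [[0,0,0],0]

```text
clock: 27.5
tool_pos: [0.6299, -0.0694, 0.0851]
orientation: [-180.0, -0.0, -9.7]
force: [0.2, 0.5, -0.1]
opening: 0.0528
gripper_force: 0.0
```

>>> send_rows:
  deltas:
    - [[0,0,-0.01],0]
    - [[0,0,-0.03],0]
    - [[0,0,-0.06],0]
    - [[0,0,-0.1],0]
    - [[0,0,-0.14],0]

```text
clock: 27.92
tool_pos: [0.6294, -0.0695, 0.1984]
orientation: [180.0, 0.1, -9.7]
force: [1.6, -0.0, -0.3]
opening: 0.0525
gripper_force: 0.0
```

>>> send_rows:
  deltas:
    - [[-0.04,0,-0.02],0]
    - [[-0.08,0,-0.04],0]
    - [[-0.12,0,-0.06],0]
    - [[-0.16,0,-0.08],0]
    - [[-0.16,0,-0.08],0]

```text
clock: 28.33
tool_pos: [0.5002, -0.0477, 0.2654]
orientation: [-179.9, -0.3, -9.7]
force: [0.5, -0.7, -0.9]
opening: 0.0523
gripper_force: 0.0
```

```bash
python3 - <<'E'
from h import *
o=ctrl.get_obs(); T=o["tool_pos"]; print(T,o["force"],o["opening"])
p=ctrl.snapshot("scene"); save(p,"s4.png",(180,190,310,280),6)
g=np.r_[toworld((.0,-.028)),.035]; print(((proj(p,[g+[0,0,.023],g-[0,0,.023]])-[180,190])*6).round())
E
```

```text
[ 0.50021463 -0.04768027  0.26539436] [ 0.51199895 -0.71234375 -0.92655313] 0.05226965421944269
[[337. 138.]
 [342. 209.]]
```

View pics/s4.png

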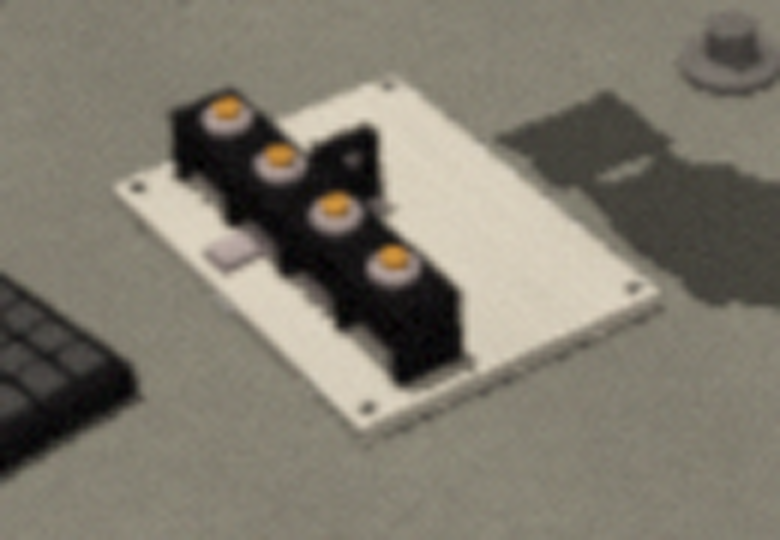

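The picture shows the grip standing against the beam at (350,165), the blade's tip out past the beam at (235,250), and the gripper clear. Handing in.

```bash
python3 -c "
from plant import ctrl
print(ctrl.close_job())"
```

```text
the job is handed in; nothing more can be done
None
```

I left the blade fully home under bay 1's foot, the one with the light drag (bay 3 was loose, bay 2 jammed and I backed off, bay 0 untried), released it and handed the job in; the hand-in returned no verdict.

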